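Find the thread and screw the cap down on a glaze jar

ROBOT

A 6-joint arm with a two-finger parallel gripper is mounted at the origin on the work surface. World frame = base frame: x ahead of the robot, y to its left, z up, the work surface at z = 0. Lengths are in m, angles in rad, forces in N, time in s.
With the tool pointing down it reaches from about 0.225 to 0.875 m from the base axis. Payload 3.4 kg.
Tool frame: the origin (TCP) lies on the centre line of the jaws, within the pads' length; the fingertips stand 17 mm ahead of it and the grasp point (between the pads) lies 2 mm behind it (manip.finger_overhang is the distance from the TCP to the fingertips, in m); y points along the fingers, x is the direction in which the jaws open and shut, and the axes are right-handed (so a half turn about y gives the same grasp; the last joint's range is limited). The gripper opens to 85 mm and grips with 20 to 120 N. Pads are 22 mm wide; open, the fingers measure 114 mm over their backs; the gripper's body (76 mm by 85 mm) begins 54 mm behind the grasp point. The pads swing forward as they close: fully open they stand 13 mm farther back than shut.
Start: joints at [-1.435, 0.276, 1.505, -0, 1.361, -0.121], TCP at [0.146, -0.556, 0.248] pointing down, gripper open.
Joint ranges: [-2.89, 2.89], [-0.75, 2.08], [0.22, 2.7], [-1.18, 4.32], [0.11, 2.71], [-2.7, 2.7]. Speed limits (rad/s): [2.57, 2.57, 3.14, 3.14, 3.14, 3.14].

INTERFACE

Orientations are given as a unit quaternion [w, x, y, z].
In Python, from rig import manip gives the robot as it stands.
- The arm moves only by the tool arm_command, never from a script. Its argument "commands" is a list of rows, each a list of 3 entries, a list of its own where there are three numbers: the finger opening in cm, from 0 to 8.54, then the shift along the world's x, y, z in cm, then the turn about the world's z in rad. A call has 1 to 12 rows; each row shifts and turns the commanded pose from where the row before left it; what a row does not reach is not made up. A row lasts 1/10 s, in which the tool goes at most 50 mm and 8.59 degrees, less where a joint would pass 70% of its speed; a pose out of reach is approached as far as the arm can. A call with a gripper value outside its range is refused whole. The fingers move at their own pace and stop on an object; "grip_force" is the grip in N (left out, the last holds). Time passes only in rows, so rows that do not move let the fingers close. It gives the time, the measured TCP pose, the force and the opening at its end, in the units of the state.
- manip.get_state(): the state, without advancing time (a new reading comes with each control period).
- manip.get_image(name): name is "side" or "top" or "wrist"; returns a dict with "pixels" (480x640x3 uint8, red, green, blue), "range_z" (480x640 float32, m along the optical axis (not along the pixel's ray), 0 where there is no reading), "intrinsics" (3x3 intrinsics, pixels), "R" (3x3) and "t" (3): a world point X has camera coordinates R X + t. Camera axes: x right, y down, z forward; pixel columns grow to the right and rows downward; lengths in m; the calibration is good to about 2 mm. A picture is of the moment at which its call begins.
- manip.sign_off(): hands the job in, once; it reports no verdict.
The state is a dict: "clock": time; "qpos": joint angles; "qd": joint speeds; "effort": joint torques, N m; "position": TCP position; "ee_rot": TCP orientation; "contact_force": force on the tool from outside, world axes, zero at the start; "moment": the same for the moment, N m; "width": finger opening in m.
Only numpy, scipy, OpenCV 4.12 (cv2) and the standard library are available. Lean on these libraries where they do the work, as an engineer would, in place of code of your own. Each camera call takes 0.05 s, during which the arm holds its last target.

TASK

The cap of the glaze jar is only sitting on top of its thread. Without lifting it off or forcing it past its stops, turn it backwards (anticlockwise seen from above) until it drops into the thread, let it settle there for a moment, then screw it down clockwise until it is fully home. Let go of it, and leave the bowl, the cup and the brush where they are.

Things in the scene. Friction and masses are not known exactly. Their poses are not given: they have to be found in the camera images.
- jar: White plastic wide-mouth jar, 94 mm across, held fast in a 130 x 130 x 34 mm wooden block bolted to the bench, so it can neither move nor turn. Origin on the jar's axis at bench level, z up. The neck has a coarse three-start thread with three equal gaps, mostly hidden by the cap.
- jar_rim (a point): Centre of the jar's mouth, 118 mm above the jar's origin. The cap's origin starts 14.3 mm above this point, is 5.8 mm above it once dropped into the thread, and reaches it (0 mm) when screwed home, where it also meets a firm stop.
- cap: Loose grey screw cap, about 0.2 kg: 80 mm across, ribbed skirt reaching 22 mm down, top plate 6 mm thick, and an upright grip bar across the top, 64 mm long, 14 mm thick, 30 mm tall. Origin on its axis in the underside of the plate; x along the bar, z up. A plug in the neck keeps it centred to about 1 mm. It turns easily and stays where left.
- cap_bar (a point): Middle of the bar's top face, on the cap's axis, 36 mm above the cap's origin. Clockwise from the start, the cap only meets a stop. Turned back 15 to 52 degrees (varies) it drops 8.5 mm by its weight, unless gripped or rubbed hard; this gap is 24 degrees wide, then a stop. From the gap, 57 to 90 degrees clockwise lowers it 6 mm more, home.
- bar_end (a point): Middle of the top edge at the +x end of the grip bar, 32 mm from the cap's axis, 36 mm above the cap's origin. In the jar's frame the bar's x axis points 38 to 70 degrees anticlockwise from the jar's x at the start, about 86 to 112 once dropped, 22 to 31 when home; the stops are at 22 and 112, and give way if forced (5 N m or more).
- bowl: Bystander: empty dark glazed bowl, 120 mm across, 55 mm high, origin under its foot.
- cup: Bystander: terracotta cup, 72 mm across, 85 mm high, origin under its foot.
- brush: Bystander: glaze brush lying on the bench, long axis x.
Not all that is in view belongs to the job. There is more than one size of the cap; the one meant has the size given above.

How it is judged:
On the way:
1. the cap, turned backwards, has dropped into the thread and rests there for 0.2 s (z of cap in the frame of jar between 0.1212 and 0.1275 m), for 0.2 s.
At the end, for the whole second after the job is handed in: The cap is screwed home: its underside is within 1.8 mm of the jar's rim (seated height 118 mm), it is centred within 4 mm, level within 0.06 rad, and at rest (z of cap in the frame of jar below 0.1198 m and horizontal distance between cap and jar below 0.004 m and angle between cap's own z axis and vertical below 0.06 rad and linear speed of cap below 0.02 m/s and angular speed of cap below 0.1 rad/s); the robot touches nothing.
It fails at once if the cap is lifted off the jar (more than 10 mm above its starting height) (z of cap in the frame of jar above 0.1425 m).
It fails at once if the cap is forced round past a stop (more than 15 degrees beyond it) (y of bar_end in the frame of jar below 0.004 m or x of bar_end in the frame of jar below -0.02 m).
It fails at once if the bowl, the cup or the brush is moved more than 25 mm (distance of any of bowl, cup, brush from where it was at the start of the episode above 0.025 m).
It also fails if it takes over 48 s, if anything falls off the work surface, if the arm or the gripper's body presses on something with over 40 N, if the wrist force passes 120 N, or if a joint passes its speed limit or range.

## Working session

There is one attempt and no reset: what is moved stays moved. The work goes in short steps, Python scripts to look and compute and a tool call to move; the robot and the scene stay as the last step left them, time stands still between calls to the robot, and variables do not carry over. Pictures are saved under pics/ and viewed, and the job is handed in when it is done.

Besides the shell and the picture viewer there is one more tool, called after "Emit:" as name([rows], argument=value, ...), one row to a line, values as JSON. arm_command: Moves the arm, as the interface text tells. Its arguments: {"type":"object","properties":{"commands":{"type":"array"},"grip_force":{"type":"number"}},"required":["commands"]}

```bash
mkdir -p pics; cat > h.py <<'E'
from rig import manip
import numpy as np, cv2
def shot(n,f):
    im=manip.get_image(n); np.savez('pics/'+f+'.npz',**im)
    cv2.imwrite('pics/'+f+'.png',im['pixels'][:,:,::-1]); return im
def load(f): return dict(np.load('pics/'+f+'.npz'))
def w(im,u,v,z=None):
    K=im['intrinsics'];R=im['R'];t=im['t']
    ray=np.linalg.inv(K)@np.array([u,v,1.])
    if z is None: d=im['range_z'][int(round(v)),int(round(u))]
    else:
        o=-R.T@t; r=R.T@ray; d=(z-o[2])/r[2]
    return R.T@(ray*d-t)
E
python3 - <<'E'
from h import *
print(manip.get_state())
for n in ('top','side'): shot(n,n+'0')
E
```

```text
{'clock': 0.0, 'qpos': array([-1.43501322e+00,  2.76589846e-01,  1.50612959e+00, -3.37030509e-05,
        1.36068123e+00, -1.20961386e-01]), 'qd': array([-1.08178291e-03, -6.35982486e-05, -1.03945739e-03,  1.05568890e-03,
       -6.48225313e-04, -9.21895073e-04]), 'effort': array([ 7.00025066e-04, -4.16766143e+01, -2.45802587e+01,  4.69669351e-05,
        1.11975460e-02, -1.78038260e-05]), 'position': array([ 0.14594962, -0.55566065,  0.24744402]), 'ee_rot': array([ 0.56033741, -0.55945673,  0.43233718, -0.43141015]), 'contact_force': array([ 0.4066004 , -0.46361136,  0.16270435]), 'moment': array([0.10357694, 0.00603976, 0.0254375 ]), 'width': 0.085069181111053}
```

View pics/top0.png

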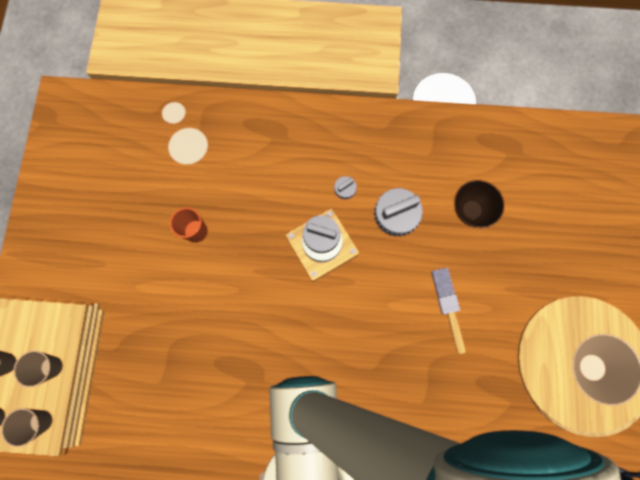

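View pics/side0.png

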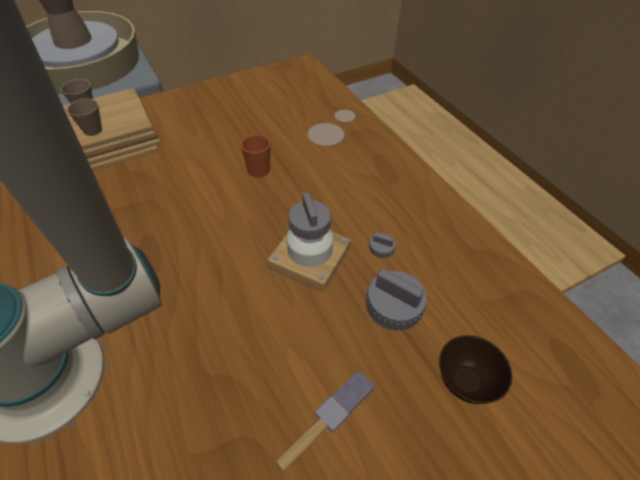

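Caps in the top view: one on the jar (321,232), a small one at (346,187) and a large one at (399,211), both on the bench. I choose the one on the jar in the wooden block and check it in a crop.

```bash
python3 - <<'E'
from h import *
for f,(x0,y0) in (('top0',(270,190)),('side0',(260,180))):
    im=cv2.imread(f'pics/{f}.png')[y0:y0+100,x0:x0+110]
    cv2.imwrite(f'pics/{f}c.png',cv2.resize(im,None,fx=6,fy=6,interpolation=cv2.INTER_CUBIC))
im=load('top0')
d=im['range_z'];K=im['intrinsics'];R=im['R'];t=im['t']
v,u=np.mgrid[190:290,270:380]; z=d[190:290,270:380]
P=np.stack([(u-K[0,2])*z/K[0,0],(v-K[1,2])*z/K[1,1],z],-1)-t
P=P@R
np.save('pics/P.npy',P)
Z=P[...,2];
print('cam',-R.T@t)
print(np.histogram(Z[z>0],bins=np.arange(-.01,.2,.01)))
m=Z>0.155; q=P[m];print('bar',m.sum(),q.mean(0),np.median(q[:,2]),q.max(0))
c,s,a=cv2.minAreaRect(q[:,:2].astype(np.float32)*1000); print(c,s,a)
m=(Z>0.125)&(Z<0.15);q=P[m];print('plate',m.sum(),np.median(q[:,2]));print(cv2.minEnclosingCircle(q[:,:2].astype(np.float32)*1000))
m=(Z>0.03)&(Z<0.045);q=P[m];print('block',m.sum(),np.median(q[:,2]));print(cv2.minAreaRect(q[:,:2].astype(np.float32)*1000))
E
```

```text
cam [ 0.31554927 -0.01097981  1.04632793]
(array([5137, 2586,  163,  200, 1339,   40,   26,   41,  225,   63,    0,
          0,   29,   44,  744,   72,   34,  204,    8,    0]), array([-0.01,  0.  ,  0.01,  0.02,  0.03,  0.04,  0.05,  0.06,  0.07,
        0.08,  0.09,  0.1 ,  0.11,  0.12,  0.13,  0.14,  0.15,  0.16,
        0.17,  0.18,  0.19]))
bar 273 [0.50137876 0.01130396 0.30777877] 0.16713720492615922 [0.55062401 0.04641267 1.04632793]
(439.67205810546875, -9.495010375976562) (241.2928924560547, 58.415706634521484) 14.294506072998047
plate 842 0.13732469334662392
((537.5227661132812, 15.60014533996582), 41.05593490600586)
block 1363 0.03341686511262432
((575.7801513671875, -21.438156127929688), (147.07528686523438, 250.5889129638672), 45.581581115722656)
```

View pics/top0c.png

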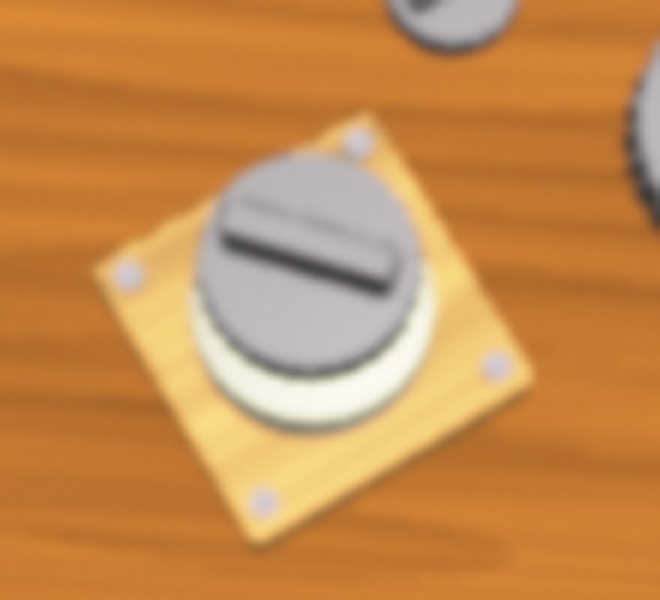

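View pics/side0c.png

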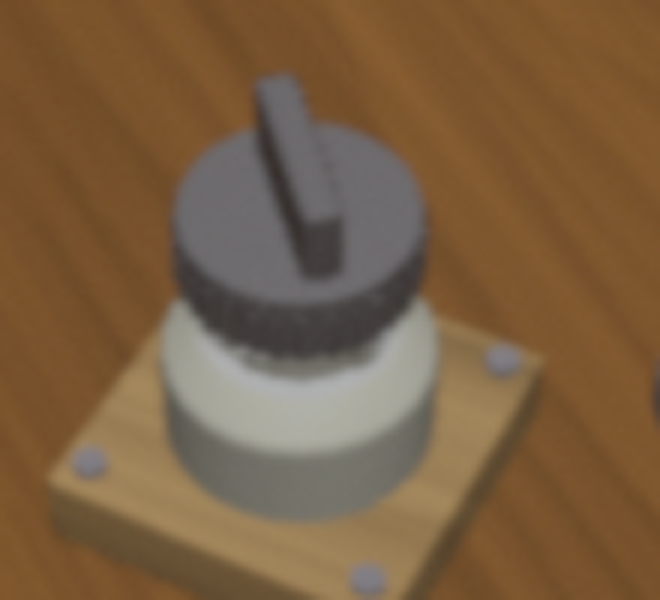

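The crops show the cap on the jar: plate height 0.137 m, about 82 mm across, bar top about 0.168 m. All of this fits the description. Next I work out the angles and centres.

```bash
python3 - <<'E'
from h import *
P=np.load('pics/P.npy');Z=P[...,2];im=load('top0')
m=(Z>0.158)&(Z<.18);q=P[m][:,:2].astype(np.float32)*1000
print(m.sum(),cv2.minAreaRect(q),np.median(P[m][:,2]))
d=cv2.fitLine(q,cv2.DIST_L2,0,.01,.01).ravel();print('bar dir deg',np.degrees(np.arctan2(d[1],d[0])),d[2:])
C=[w(im,270+x/6,190+y/6,.034) for x,y in [(97,270),(368,113),(530,380),(260,545)]]
C=np.array(C);print(C,C.mean(0))
for i in range(4):
    e=C[(i+1)%4]-C[i];print(np.linalg.norm(e),np.degrees(np.arctan2(e[1],e[0])))
B=[w(im,270+x/6,190+y/6,.1683) for x,y in [(223,232),(385,282),(245,197),(398,240)]];print(np.array(B),np.mean(B,0))
for n,(u,v) in dict(bowl=(479,204),cup=(187,224),brush=(448,305),big=(399,211),small=(346,187)).items(): print(n,w(im,u,v))
print(manip.finger_overhang)
from scipy.spatial.transform import Rotation as Ro
s=manip.get_state();q=s['ee_rot'];print(Ro.from_quat(np.r_[q[1:],q[0]]).as_matrix())
E
```

```text
218 ((537.8866577148438, 15.675125122070312), (63.916534423828125, 15.205952644348145), 74.92466735839844) 0.16678386799093323
bar dir deg 76.511734 [537.3082    15.333547]
[[ 0.5526137   0.09992268  0.034     ]
 [ 0.62504498 -0.00284081  0.034     ]
 [ 0.52051484 -0.07393872  0.034     ]
 [ 0.44781532  0.02692993  0.034     ]] [0.53649721 0.01251827 0.034     ]
0.12572440421347467 -54.822486676385125
0.1264178087226962 -145.777771992856
0.12433706061212746 125.78159676637462
0.12771312233552298 34.85746153572802
[[ 0.53771777  0.04305028  0.1683    ]
 [ 0.52404025 -0.0139236   0.1683    ]
 [ 0.55072008  0.03645811  0.1683    ]
 [ 0.53921195 -0.01738999  0.1683    ]] [0.53792251 0.0120487  0.1683    ]
bowl [ 0.6737241  -0.36900112  0.00222161]
cup [0.56918818 0.3483784  0.00679806]
brush [ 0.41567715 -0.29096216  0.01877006]
big [ 0.61965567 -0.16008113  0.0714183 ]
small [ 0.68721097 -0.03495067  0.0221054 ]
0.017
[[ 2.53969467e-01 -2.63003018e-04  9.67212200e-01]
 [-9.67210793e-01  1.65835216e-03  2.53969548e-01]
 [-1.67077320e-03 -9.99998590e-01  1.66791458e-04]]
```

Emit:
arm_command([
  [8.5,[2.17,3.16,0],0.059],
  [8.5,[2.17,3.16,0],0.059],
  [8.5,[2.17,3.16,0],0.059],
  [8.5,[2.17,3.16,0],0.059],
  [8.5,[2.17,3.16,0],0.059],
  [8.5,[2.17,3.16,0],0.059],
  [8.5,[2.17,3.16,0],0.059],
  [8.5,[2.17,3.16,0],0.059],
  [8.5,[2.17,3.16,0],0.059],
  [8.5,[2.17,3.16,0],0.059],
  [8.5,[2.17,3.16,0],0.059],
  [8.5,[2.17,3.16,0],0.059],
], grip_force=20)

```text
clock: 1.3
position: [0.4069, -0.1754, 0.2481]
ee_rot: [0.675, -0.675, 0.21, -0.21]
contact_force: [0.6, -0.6, -0.3]
width: 0.0851
```

Emit:
arm_command([
  [8.5,[2.17,3.16,0],0.059],
  [8.5,[2.17,3.16,0],0.059],
  [8.5,[2.17,3.16,0],0.059],
  [8.5,[2.17,3.16,0],0.059],
  [8.5,[2.17,3.16,0],0.059],
  [8.5,[2.17,3.16,0],0.059],
  [8.5,[0,0,0],0],
  [8.5,[0,0,0],0],
  [8.5,[0,0,0],0],
])

```text
clock: 2.2
position: [0.5358, 0.012, 0.248]
ee_rot: [-0.701, 0.702, -0.09, 0.089]
contact_force: [-0.1, -0.6, 0.2]
width: 0.0849
```

```bash
cat >> h.py <<'E'
from scipy.spatial.transform import Rotation as Ro
def st():
    s=manip.get_state();q=s['ee_rot'];M=Ro.from_quat(np.r_[q[1:],q[0]]).as_matrix()
    print('t',round(s['clock'],2),'pos',s['position'].round(4),'jaw deg',np.degrees(np.arctan2(M[1,0],M[0,0])).round(2),'F',s['contact_force'].round(2),'M',s['moment'].round(2),'w',round(s['width'],4),'q6',s['qpos'][5].round(3))
def cloud(im):
    d=im['range_z'];K=im['intrinsics'];v,u=np.mgrid[0:480,0:640]
    P=(np.stack([(u-K[0,2])*d/K[0,0],(v-K[1,2])*d/K[1,1],d],-1)-im['t'])@im['R']
    P[d<=0]=np.nan; return P
E
python3 - <<'E'
from h import *
st(); im=shot('wrist','w1'); P=cloud(im);Z=P[...,2]
near=np.hypot(P[...,0]-.537,P[...,1]-.013)<.045
m=near&(Z>.158)&(Z<.18);q=P[m][:,:2].astype(np.float32)*1000
print(m.sum(),cv2.minAreaRect(q),np.median(P[m][:,2]))
m=near&(Z>.128)&(Z<.145);q=P[m][:,:2].astype(np.float32)*1000
print(m.sum(),cv2.minEnclosingCircle(q),np.median(P[m][:,2]))
E
```

```text
t 2.2 pos [0.5358 0.012  0.248 ] jaw deg -14.48 F [-0.14 -0.64  0.16] M [ 0.02 -0.02  0.  ] w 0.0849 q6 0.146
2185 ((541.5870361328125, 16.52704429626465), (63.543113708496094, 14.065168380737305), 76.7703857421875) 0.16802671797352456
7544 ((541.6680297851562, 16.478633880615234), 41.06529998779297) 0.13828121295825588
```

View pics/w1.png

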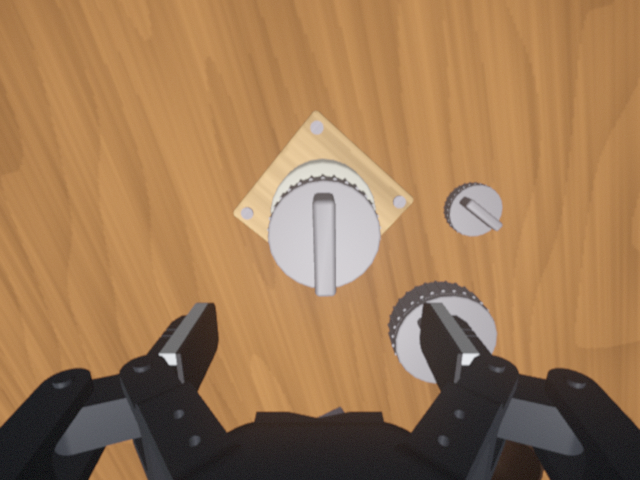

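```bash
python3 - <<'E'
from h import *
im=load('side0'); P=cloud(im);Z=P[...,2]
near=np.hypot(P[...,0]-.539,P[...,1]-.015)<.05
m=near&(Z>.158)&(Z<.18);q=P[m][:,:2].astype(np.float32)*1000
print(m.sum(),cv2.minAreaRect(q),np.median(P[m][:,2]))
m=near&(Z>.128)&(Z<.145);q=P[m][:,:2].astype(np.float32)*1000
print(m.sum(),cv2.minEnclosingCircle(q),np.median(P[m][:,2]))
# block via wrist
im=load('w1')
C=np.array([w(im,u,v,.034) for u,v in [(316,111),(413,200),(234,213)]]);print(C)
e=C[1]-C[0];print(np.degrees(np.arctan2(e[1],e[0])),np.linalg.norm(e));e=C[2]-C[0];print(np.degrees(np.arctan2(e[1],e[0])),np.linalg.norm(e)); print('centre',(C[1]+C[2])/2)
E
```

```text
227 ((539.114501953125, 15.659332275390625), (65.35025787353516, 14.34582233428955), 75.93936157226562) 0.16769368005850466
910 ((539.03271484375, 16.577953338623047), 41.866004943847656) 0.1381610448286391
[[5.57899061e-01 1.03355061e-01 3.40000000e-02]
 [6.29317376e-01 1.48236161e-04 3.40000000e-02]
 [4.55042905e-01 3.17908011e-02 3.40000000e-02]]
-55.31706911575528 0.12550786585630627
-145.17094948725565 0.12530296106062783
centre [0.54218014 0.01596952 0.034     ]
```

Emit:
arm_command([
  [5,[0.37,0.4,-1.5],0.022],
  [5,[0,0,-2],0],
  [5,[0,0,-2],0],
  [5,[0,0,-1.5],0],
  [5,[0,0,-1.3],0],
  [3,[0,0,0],0],
  [3,[0,0,0],0],
  [3,[0,0,0],0],
])

```text
clock: 3.05
position: [0.5408, 0.0161, 0.1663]
ee_rot: [-0.702, 0.702, -0.081, 0.082]
contact_force: [0.0, 0.4, -0.6]
width: 0.03
```

```bash
python3 - <<'E'
from h import *
st(); im=shot('wrist','w2'); shot('side','s2');st()
E
```

```text
t 3.05 pos [0.5408 0.0161 0.1663] jaw deg -13.23 F [ 0.02  0.35 -0.56] M [ 0.01  0.01 -0.01] w 0.03 q6 0.132
t 3.15 pos [0.5408 0.0163 0.1663] jaw deg -13.2 F [ 0.    0.65 -0.72] M [-0.01  0.04 -0.05] w 0.0298 q6 0.132
```

View pics/w2.png

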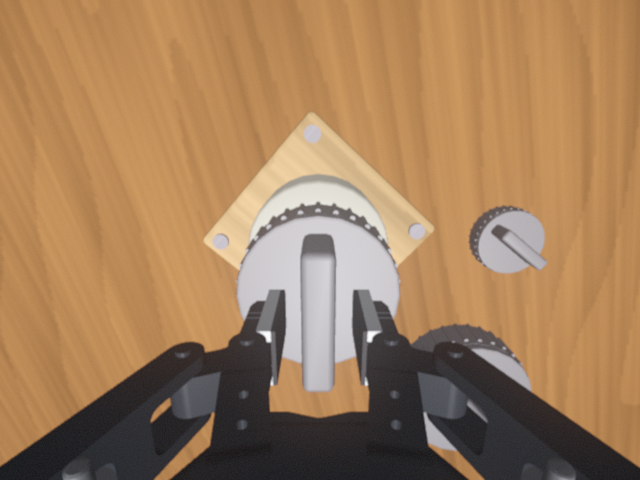

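View pics/s2.png

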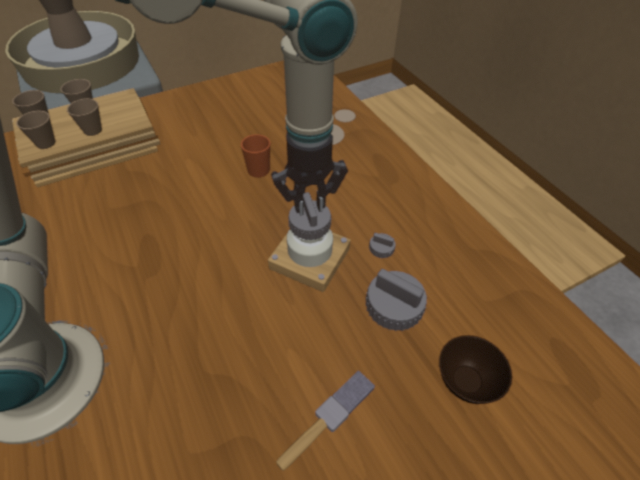

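The wrist view shows the bar (column 318) midway between the pads (left about 279, right about 357). I'll cage it loosely and turn anticlockwise.

Emit:
arm_command([
  [1.7,[0,0,-0.2],0],
  [1.7,[0,0,0],0],
  [1.7,[0,0,0],0],
  [1.7,[0,0,0],0],
])

```text
clock: 3.55
position: [0.5403, 0.0167, 0.1634]
ee_rot: [-0.702, 0.702, -0.081, 0.081]
contact_force: [-0.1, -0.3, -0.1]
width: 0.0173
```

Emit:
arm_command([
  [1.7,[0,0,0],0.1],
  [1.7,[0,0,0],0.1],
  [1.7,[0,0,0],0.1],
  [1.7,[0,0,0],0.1],
  [1.7,[0,0,0],0],
])

```text
clock: 4.05
position: [0.5404, 0.0166, 0.1633]
ee_rot: [-0.705, 0.705, 0.06, -0.06]
contact_force: [0.1, -0.7, 0.5]
width: 0.017
```

```bash
python3 - <<'E'
from h import *
st(); im=shot('wrist','w3'); shot('side','s3')
x=cv2.imread('pics/s3.png')[180:300,250:370];cv2.imwrite('pics/s3c.png',cv2.resize(x,None,fx=5,fy=5,interpolation=2))
E
```

```text
t 4.05 pos [0.5404 0.0166 0.1633] jaw deg 9.73 F [ 0.1  -0.7   0.47] M [ 0.06  0.01 -0.02] w 0.017 q6 -0.268
```

View pics/w3.png

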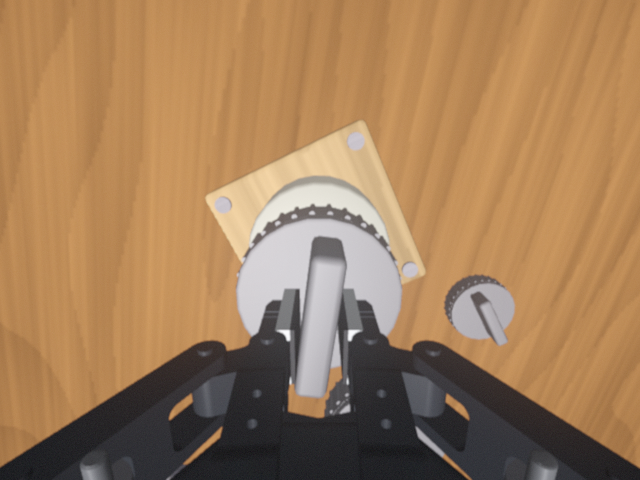

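View pics/s3c.png

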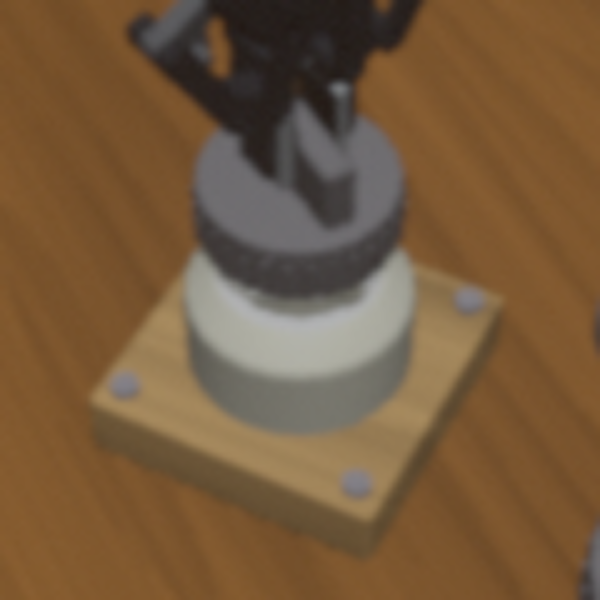

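The bar follows with about 8° of lag, and the cap is still high. I'll carry on into the gap.

Emit:
arm_command([
  [1.7,[0,0,0],0.1],
  [1.7,[0,0,0],0.1],
  [1.7,[0,0,0],0.1],
  [1.7,[0,0,0],0.1],
  [1.7,[0,0,0],0.1],
  [1.7,[0,0,0],0.1],
  [1.7,[0,0,0],0.06],
  [1.7,[0,0,0],0],
  [1.7,[0,0,0],0],
  [1.7,[0,0,0],0],
])

```text
clock: 5.15
position: [0.5402, 0.0166, 0.1632]
ee_rot: [0.647, -0.647, -0.285, 0.285]
contact_force: [0.2, -0.7, -1.3]
width: 0.017
```

```bash
cat >> h.py <<'E'
def bar(f,top):
    im=load(f);P=cloud(im);Z=P[...,2]
    near=np.hypot(P[...,0]-.540,P[...,1]-.016)<.045
    m=near&(abs(Z-top+.03)<.005);print(f,'plate n',m.sum(),'z',np.nanmedian(Z[m]) if m.any() else None)
    return P
E
python3 - <<'E'
from h import *
st(); im=shot('wrist','w4'); shot('side','s4')
x=cv2.imread('pics/s4.png')[180:300,250:370];cv2.imwrite('pics/s4c.png',cv2.resize(x,None,fx=5,fy=5,interpolation=2))
for f in('w4','s4'):
  P=cloud(load(f));Z=P[...,2];near=np.hypot(P[...,0]-.540,P[...,1]-.016)<.042
  print(f,np.histogram(Z[near],bins=np.arange(.116,.18,.004)))
E
```

```text
t 5.15 pos [0.5402 0.0166 0.1632] jaw deg 47.48 F [ 0.15 -0.68 -1.28] M [ 0.01  0.04 -0.03] w 0.017 q6 -0.927
w4 (array([ 207,  385,  236, 9695,   87,   83,   91,  113,  205,  388, 3438,
       1629,  402,  424,  431]), array([0.116, 0.12 , 0.124, 0.128, 0.132, 0.136, 0.14 , 0.144, 0.148,
       0.152, 0.156, 0.16 , 0.164, 0.168, 0.172, 0.176]))
s4 (array([ 62,  68,  77, 493,  56,  39,  30,  34,  39,  40,  77,  49,  24,
        20,  21]), array([0.116, 0.12 , 0.124, 0.128, 0.132, 0.136, 0.14 , 0.144, 0.148,
       0.152, 0.156, 0.16 , 0.164, 0.168, 0.172, 0.176]))
```

View pics/w4.png

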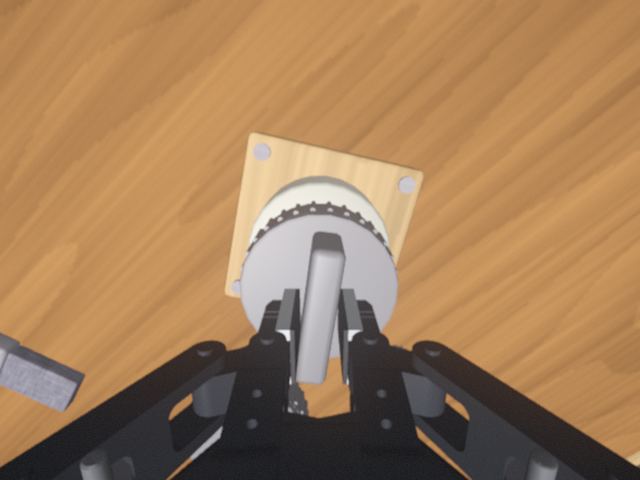

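View pics/s4c.png

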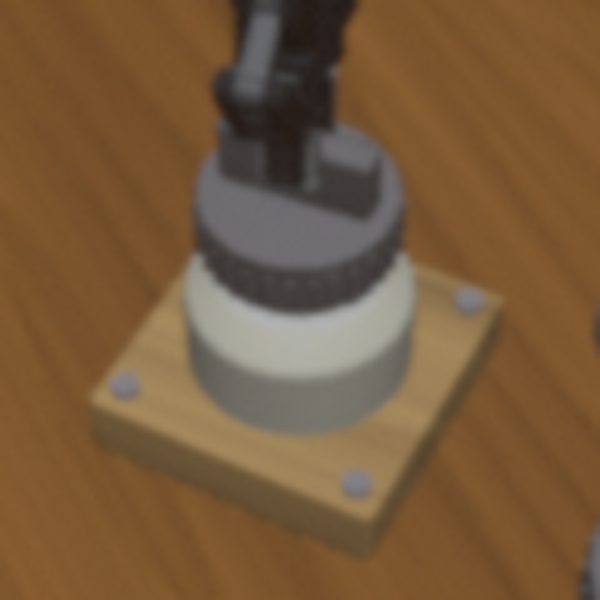

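The plate is now at about 0.130 m, down from 0.138 m, so the cap has dropped in. I'll let it rest, lower the fingers, then turn clockwise.

Emit:
arm_command([
  [1.7,[0,0,-0.3],-0.07],
  [1.7,[0,0,-0.3],0],
  [1.7,[0,0,-0.2],0],
  [1.7,[0,0,0],0],
  [1.7,[0,0,0],0],
  [1.7,[0,0,0],0],
])

```text
clock: 5.85
position: [0.5405, 0.0166, 0.1555]
ee_rot: [-0.657, 0.657, 0.263, -0.262]
contact_force: [0.2, -0.3, 0.6]
width: 0.0172
```

Emit:
arm_command([
  [1.7,[0,0,0],-0.1],
  [1.7,[0,0,0],-0.1],
  [1.7,[0,0,0],-0.1],
  [1.7,[0,0,0],-0.1],
  [1.7,[0,0,0],-0.1],
  [1.7,[0,0,0],-0.1],
  [1.7,[0,0,0],-0.1],
  [1.7,[0,0,0],-0.1],
  [1.7,[0,0,0],0],
])

```text
clock: 6.75
position: [0.5404, 0.0166, 0.1554]
ee_rot: [-0.707, 0.707, -0.014, 0.014]
contact_force: [-0.5, 0.5, 0.2]
width: 0.0168
```

```bash
cat >> h.py <<'E'
def chk(n):
    st(); im=shot('wrist','w'+n); shot('side','s'+n); st()
    x=cv2.imread('pics/s%s.png'%n)[180:300,250:370];cv2.imwrite('pics/s%sc.png'%n,cv2.resize(x,None,fx=5,fy=5,interpolation=2))
    for f in('w'+n,'s'+n):
      P=cloud(load(f));Z=P[...,2];near=np.hypot(P[...,0]-.540,P[...,1]-.016)<.042
      m=near&(Z>.119)&(Z<.134); print(f,m.sum(),np.median(Z[m]))
E
python3 -c "
from h import *
chk('5')"
```

```text
t 6.75 pos [0.5404 0.0166 0.1554] jaw deg -2.27 F [-0.53  0.49  0.25] M [-0.01 -0.01 -0.05] w 0.0168 q6 -0.058
t 6.85 pos [0.5404 0.0166 0.1555] jaw deg -2.17 F [ 0.15 -0.28 -0.61] M [-0.01 -0.03  0.02] w 0.017 q6 -0.06
w5 10664 0.12770483103572483
s5 720 0.12770953342343694
```

View pics/w5.png

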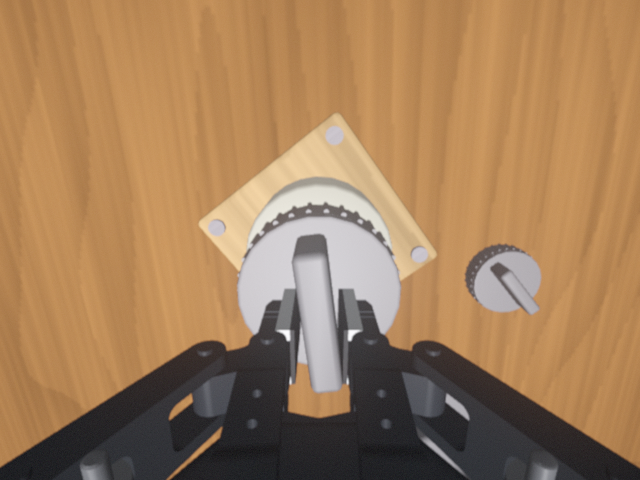

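Emit:
arm_command([
  [1.7,[0,0,-0.2],-0.1],
  [1.7,[0,0,-0.1],-0.1],
  [1.7,[0,0,0],-0.1],
  [1.7,[0,0,0],-0.1],
  [1.7,[0,0,0],-0.08],
  [1.7,[0,0,0],0],
])

```text
clock: 7.45
position: [0.5403, 0.0166, 0.1524]
ee_rot: [-0.683, 0.683, -0.181, 0.181]
contact_force: [-0.7, 0.4, 0.1]
width: 0.0171
```

```bash
python3 -c "
from h import *
chk('6')"
```

```text
t 7.45 pos [0.5403 0.0166 0.1524] jaw deg -29.7 F [-0.67  0.43  0.07] M [ 0.01 -0.01 -0.  ] w 0.0171 q6 0.42
t 7.55 pos [0.5404 0.0166 0.1524] jaw deg -29.65 F [-0.23  0.96  0.33] M [-0.04  0.04  0.05] w 0.017 q6 0.42
w6 10430 0.12423745683362551
s6 697 0.1242252758556794
```

View pics/w6.png

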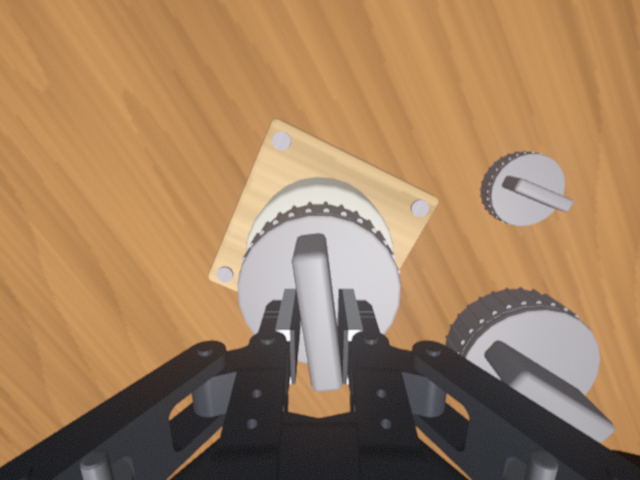

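Emit:
arm_command([
  [1.7,[0,0,0],-0.03],
  [1.7,[0,0,0],-0.03],
  [1.7,[0,0,0],-0.02],
  [1.7,[0,0,0],0],
])

```text
clock: 7.95
position: [0.5403, 0.0166, 0.1523]
ee_rot: [-0.676, 0.676, -0.209, 0.209]
contact_force: [0.3, -0.4, -1.5]
width: 0.0167
```

```bash
python3 -c "
from h import *
chk('7')"
```

```text
t 7.95 pos [0.5403 0.0166 0.1523] jaw deg -34.32 F [ 0.26 -0.4  -1.51] M [-0.02 -0.03  0.07] w 0.0167 q6 0.501
t 8.05 pos [0.5403 0.0166 0.1523] jaw deg -34.32 F [-0.21 -0.18 -0.9 ] M [-0.03  0.02  0.06] w 0.017 q6 0.501
w7 10440 0.12406433628889005
s7 699 0.12415667236672104
```

Emit:
arm_command([
  [1.7,[0,0,0],-0.03],
  [1.7,[0,0,0],-0.02],
  [1.7,[0,0,0],0],
])

```text
clock: 8.35
position: [0.5403, 0.0166, 0.1523]
ee_rot: [-0.67, 0.67, -0.226, 0.226]
contact_force: [0.4, 0.3, -0.7]
width: 0.0167
```

```bash
python3 -c "
from h import *
chk('8')"
```

```text
t 8.35 pos [0.5403 0.0166 0.1523] jaw deg -37.23 F [ 0.4   0.27 -0.68] M [ 0.04 -0.01 -0.  ] w 0.0167 q6 0.552
t 8.45 pos [0.5403 0.0166 0.1523] jaw deg -37.21 F [-0.05 -0.65 -1.66] M [ 0.05 -0.01  0.03] w 0.0171 q6 0.552
w8 10427 0.12405414587963143
s8 680 0.12402601292389887
```

View pics/w8.png

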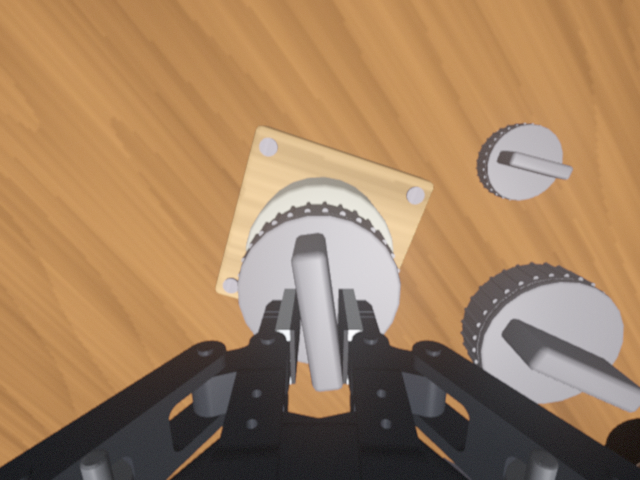

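The height has levelled off at 0.124 m, which is the rim (0.118 m) plus the plate (6 mm), so the cap is home. I'll open, retreat and check.

Emit:
arm_command([
  [4,[0,0,0],0],
  [4,[0,0,0],0],
  [4,[0,0,0],0],
  [5,[0,0,1],0],
  [5,[0,0,2.5],0],
  [5,[0,0,3],0],
  [5,[0,0,3],0],
  [5,[0,0,2],0],
  [5,[0,0,0],0],
  [5,[0,0,0],0],
])

```text
clock: 9.45
position: [0.5402, 0.0166, 0.2676]
ee_rot: [0.67, -0.67, 0.225, -0.226]
contact_force: [0.2, -0.3, -0.9]
width: 0.0496
```

```bash
python3 - <<'E'
from h import *
chk('9')
for f in('w9','s9'):
  P=cloud(load(f));Z=P[...,2];near=np.hypot(P[...,0]-.540,P[...,1]-.016)<.05
  m=near&(Z>.144)&(Z<.162);print(f,cv2.minAreaRect(P[m][:,:2].astype(np.float32)*1000),np.median(Z[m]))
  m=near&(Z>.118)&(Z<.13);q=P[m];print(cv2.minEnclosingCircle(q[:,:2].astype(np.float32)*1000)); A=np.c_[q[:,:2],np.ones(len(q))]; a=np.linalg.lstsq(A,q[:,2],rcond=None)[0];print('tilt',a[:2])
E
```

```text
t 9.45 pos [0.5402 0.0166 0.2676] jaw deg -37.24 F [ 0.15 -0.32 -0.92] M [-0.02  0.03  0.01] w 0.0496 q6 0.552
t 9.55 pos [0.5395 0.0167 0.2661] jaw deg -37.24 F [-0.09 -0.09  0.06] M [-0.04 -0.02  0.01] w 0.05 q6 0.552
w9 5820 0.12403376771065802
s9 857 0.12403585843154954
w9 ((541.9845581054688, 17.5064754486084), (63.00736999511719, 14.022050857543945), 60.546478271484375) 0.1537634180632575
((541.6765747070312, 16.912668228149414), 39.947444915771484)
tilt [-0.00124998 -0.00330503]
s9 ((538.778564453125, 15.782590866088867), (65.21198272705078, 13.175591468811035), 62.27901077270508) 0.15367016855177248
((540.0917358398438, 16.486642837524414), 41.37360382080078)
tilt [0.00815995 0.0140405 ]
```

View pics/s9.png

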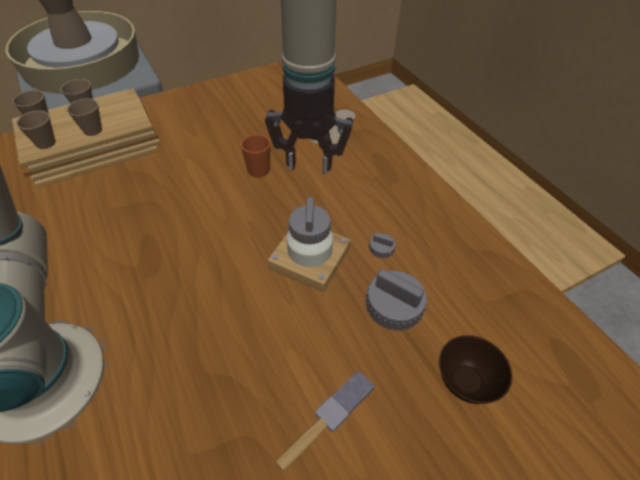

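The side view shows the cap low on the jar at (310,220) and the gripper clear above it. The bowl, cup and brush are at the same pixels as at the start. I'm handing in.

```bash
python3 -c "
from h import *
print(manip.sign_off())"
```

```text
the job is handed in; nothing more can be done
None
```

The cap is screwed home on the jar and released, and I handed the job in at about 9.6 s; sign-off reports no verdict.

**What I did:** I caged the grip bar loosely between the pads, 17 mm open, without gripping it. I turned it about 53° anticlockwise, and the plate fell from 0.138 to about 0.130 m. It rested there for about 0.7 s, then I turned it clockwise in small steps until its height stopped changing. After that I opened the fingers and lifted clear.

**Last checks:**
- **Height:** the plate top is at 0.1240 m in both the wrist and side views. That puts the cap's underside at 0.118 m, which is the home height.
- **Angle:** the bar is at about 26° in the jar's frame, inside the 22–31° home range and short of the 22° stop.
- **Level:** the wrist view gives a tilt of about 0.004 rad and the side view about 0.016 rad, both within the 0.06 limit.
- **Forces:** the wrist moment stayed at or below about 0.1 N m in the readings I took, so no stop was forced.
- **Bystanders:** the bowl, cup and brush look unmoved in the side view.

**Disagreements:** the cameras put the cap's centre 2–4 mm apart, within their calibration error. I judged centring from the plug fit and from the cap's centre staying put within each view. I did not see the moment rise at the home stop; I judged the cap home from its height and angle.

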